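Lock a brake disc in the bench fixture

TASK

With the fingertips, push the brake disc across the fixture until it is home against both stop pins. Then push the red tab of the sprung hold-down slide all the way in to its stop and let it go, so that the slide springs back by itself and latches at its middle position with its tongue over the disc's rim. Only push: do not lift the disc, leave the bottle, the bit case and the wrench alone, and finish clear of everything with the disc still home.

Things in the scene. Friction and masses are not known exactly. Their poses are not given: they have to be found in the camera images.
- fixture: Blue fixture bolted to the bench. Origin on the bench under the disc's final centre, z up. Plate 16 mm high, x -58 to +90, y -80 to +80 mm. Two steel stop pins, 12 mm thick, tops at 34 mm, at x +47, y +60 and -60 mm: push the disc along about +x until it rests on both. On the +y side an aluminium guide (x -22 to +22, y +86 to +135, cheeks 36 mm high) carries the slide, which is pushed along -y.
- nest_home (a point): Point of the fixture where the centre of the disc lies when it is home against both pins, 18 mm above the bench; axes as the fixture's.
- disc_center (a point): Centre (half-way up) of the loose brake disc: 140 mm across, 4 mm thick, 0.1 to 0.2 kg, steel ring, black five-armed spider. It lies flat on the plate, underside 16 mm above the bench, its centre 26 to 45 mm short of home (towards the fixture's -x) and up to 8 mm to a side. Its near rim overhangs the plate's -x edge above bare bench, so a fingertip reaching below its level can push it.
- slide (a joint): Travel of the sprung slide in m: 0 out (start), 0.045 in against its end stop, 0.025 latched in the middle. Its spring pushes back with about 2 N at the start and 4.5 N at the end stop (up to 6 N while its tooth passes the stop pin). Let go after passing 0.026 it returns and is caught at 0.025 by the stop pin; let go earlier it returns to 0.
- slide_tab (a point): Middle of the outer (pushed) face of the slide's red tab, 50 mm above the bench. The flat face looks along the fixture's +y, is 36 mm wide and spans 33 to 75 mm above the bench; the steel bar's end, 24 mm wide, lies flush below it down to 23 mm. Push it along the fixture's -y. It moves with the slide; the bench outside it is free.
- tongue_tip (a point): Middle of the end of the slide's steel tongue (24 mm wide, 10 mm thick, underside 23 mm above the bench, 3 mm over the disc's top); 15 mm outside the rim of a seated disc when the slide is out, 10 mm over the rim when latched.
- stop_pin (a joint): Sprung brass stop pin with a black head (16 mm wide, top 74 mm above the bench) in a bridge over the guide (57 mm high, fixture y +93 to +117): lift in m, 0 when down. The slide's tooth lifts it about 8 mm in passing and it drops behind the tooth by itself; it need not be touched.
- oil_bottle: Bystander: black bottle with a red cap, 48 mm across, 130 mm high, standing; origin at the centre of its underside.
- bit_case: Bystander: black and red bit case, 70 by 100 by 37 mm; origin at the centre of its underside.
- wrench: Bystander: steel wrench, 160 mm long, lying flat along its x; origin under its middle.
Mind the look-alikes: they are no part of the job. Of the things like the part that bears disc_center, leave any that is brown, orange or purple; of the rest the smaller one is meant.

How it is judged:
By the outcome, as a careful person would: the job done as asked, in the order asked, and still so for the second after the job is handed in, with the robot touching nothing.
It also fails if it takes over 58 s, if anything falls off the work surface, if the arm or the gripper's body presses on something with over 40 N, if the wrist force passes 120 N, or if a joint passes its speed limit or range.

ROBOT

A 7-joint arm with a two-finger parallel gripper is mounted at the origin on the work surface. World frame = base frame: x ahead of the robot, y to its left, z up, the work surface at z = 0. Lengths are in m, angles in rad, forces in N, time in s.
With the tool pointing down it reaches from about 0.425 to 0.925 m from the base axis. Payload 6.8 kg.
Tool frame: the origin (TCP) lies where the fingers leave the gripper's body, on its centre line; the fingertips stand 73 mm ahead of it and the grasp point (between the pads) lies 54 mm ahead of it; z points along the fingers, y is the direction in which the jaws open and shut (so a half turn about z gives the same grasp; the last joint's range is limited). The gripper opens to 85 mm and grips with 20 to 120 N. Pads are 22 mm wide; open, the fingers measure 114 mm over their backs; the gripper's body (76 mm by 85 mm) begins 54 mm behind the grasp point. The pads swing forward as they close: fully open they stand 13 mm farther back than shut.
Start: joints at [-1.38, 0.477, 0.022, 1.555, -0.011, 1.109, -0.083], TCP at [0.199, 0.645, 0.304] pointing down, gripper open.
Joint ranges: [-2.96, 2.96], [-0.34, 2.1], [-1.41, 1.46], [0.24, 2.44], [-1.37, 4.51], [0.17, 1.92], [-2.96, 2.96]. Speed limits (rad/s): [2.39, 2.39, 3.14, 3.14, 3.14, 3.14, 3.14].

INTERFACE

Orientations are given as a rotation vector (axis times angle).
In Python, from bench import r gives the robot as it stands.
- The arm moves only by the shell command python3 -m handwheel 'ROWS' [FORCE]. ROWS is JSON, a list that holds one entry, the list of rows, each a list of 7 numbers: the shift along the world's x, y, z in m, then the turn, a rotation vector about the world's x, y, z in rad, then the finger opening in m, from 0 to 0.0854. A call has 1 to 10 rows; each row shifts and turns the commanded pose from where the row before left it; what a row does not reach is not made up. A row lasts 1/12 s, in which the tool goes at most 41.7 mm and 7.16 degrees, less where a joint would pass 70% of its speed; a pose out of reach is approached as far as the arm can. A call is refused whole if a number of a shift passes 0.0417 or a number of a turn 0.125, either way. A call with a gripper value outside its range is refused whole. The fingers move at their own pace and stop on an object; FORCE is the grip in N (left out, the last holds). Time passes only in rows, so rows that do not move let the fingers close. It gives the time, the measured TCP pose, the force and the opening at its end, in the units of the state.
- r.get_obs(): the state, without advancing time (a new reading comes with each control period).
- r.grab_frame(name): name is "scene" or "top" or "wrist"; returns (picture, depth): 480x640x3 uint8, red, green, blue; 480x640 float32, m along the optical axis (not along the pixel's ray), 0 where there is no reading.
- r.get_calibration(name): a dict with "vertical_fov" (degrees; the focal length in pixels is half the picture's height over the tangent of half this angle, whatever the lens; pixels are square), "cx", "cy" (the principal point, pixels), "k1" (the pictures are not rectified: a ray, as slopes to the right and down, at radius r is drawn at 1 + k1 r^2 times it, then the intrinsics apply), "R" (3x3) and "t" (3): a world point X has camera coordinates R X + t; the wrist camera has in their place "T_tool_cam" (4x4, takes a point from camera to tool coordinates, whose origin is the TCP and whose axes are the flange's). Camera axes: x right, y down, z forward; pixel columns grow to the right and rows downward; lengths in m; the calibration is good to about 2 mm. A picture is of the moment at which its call begins: read the wrist's pose just before it. get_calibration takes no time and is no camera call.
- r.hand_in(): hands the job in, once; it reports no verdict.
Trained networks look in the newest picture that a camera, given by its name, has taken for a name from the list of things; names that differ only in an ending like _2 or _b are one class to them, and where a whole thing is asked for, a point or a joint stands for the part that bears it (a point fixed in the world has none). Each returns a list of dicts, best first, with "p" (0 to 1); they miss things now and then, are a little off and sometimes report something else, mostly with a low value. They report only what shows in the picture. A call takes as long as a camera call. They do not tell look-alikes from the thing itself.
- r.masks_of(label, camera): "pixels" (480x640 bool, what is visible of it) and "at" ([column, row] in pixels, amid what is visible of it).
The state is a dict: "clock": time; "joints": joint angles; "qvel": joint speeds; "tau": joint torques, N m; "tcp_pos": TCP position; "orientation": TCP orientation; "contact_force": force on the tool from outside, world axes, zero at the start; "moment": the same for the moment, N m; "grip_width": finger opening in m.
Only numpy, scipy, OpenCV 4.12 (cv2) and the standard library are available. Lean on these libraries where they do the work, as an engineer would, in place of code of your own. Each camera call takes 0.05 s, during which the arm holds its last target.

## Working session

There is one attempt and no reset: what is moved stays moved. The work goes in short steps, Python scripts to look and compute and a shell command to move; the robot and the scene stay as the last step left them, time stands still between calls to the robot, and variables do not carry over. Pictures are saved under pics/ and viewed, and the job is handed in when it is done.

```bash
ls; mkdir -p pics; python3 - <<'E'
from bench import r
import cv2,json
o=r.get_obs();print({k:o[k] for k in('clock','tcp_pos','orientation','grip_width','contact_force')})
for n in('scene','top'):
    p,d=r.grab_frame(n);cv2.imwrite(f'pics/{n}0.png',p[:,:,::-1]);c=r.get_calibration(n);print(n,c)
print(r.get_calibration('wrist'))
E
```

```text
pics
{'clock': 0.0, 'tcp_pos': array([0.1985606 , 0.6446501 , 0.30293918]), 'orientation': array([-4.67487007e-01, -3.10645488e+00,  2.80659879e-03]), 'grip_width': 0.08482143017154997, 'contact_force': array([-0.4224327 ,  0.08052134,  0.61293934])}
scene {'vertical_fov': 47.88969201175396, 'cx': 322.382720716953, 'cy': 246.26094529858813, 'k1': -0.10898382823434642, 'R': array([[ 0.82376311,  0.56684105, -0.01027445],
       [ 0.43996953, -0.65060631, -0.61898161],
       [-0.35754881,  0.50537378, -0.78533827]]), 't': array([-0.43056934, -0.2553788 ,  1.13514531])}
top {'vertical_fov': 55.50137290636608, 'cx': 318.9685741077249, 'cy': 237.52381765914117, 'k1': 0.0033722538847051112, 'R': array([[-0.00983197, -0.99988979,  0.01112425],
       [-0.99432031,  0.008597  , -0.10608114],
       [ 0.10597381, -0.01210405, -0.99429525]]), 't': array([-0.03723822,  0.56560642,  0.75658578])}
{'vertical_fov': 63.34585556251884, 'cx': 316.3294830064266, 'cy': 232.40486584896718, 'k1': 0.00865343521120656, 'T_tool_cam': array([[ 1.73289726e-03, -9.47140506e-01, -3.20814368e-01,
         8.27948239e-02],
       [ 9.99997878e-01,  1.99879621e-03, -4.99501547e-04,
         1.08477296e-03],
       [ 1.11434069e-03, -3.20812821e-01,  9.47141960e-01,
        -6.94428587e-02],
       [ 0.00000000e+00,  0.00000000e+00,  0.00000000e+00,
         1.00000000e+00]])}
```

View pics/scene0.png

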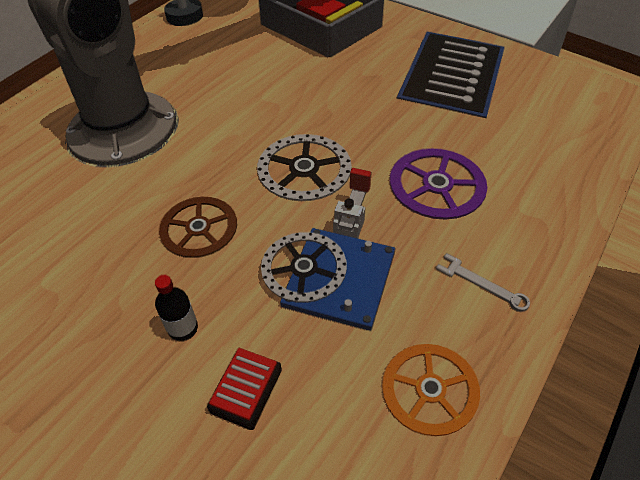

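View pics/top0.png

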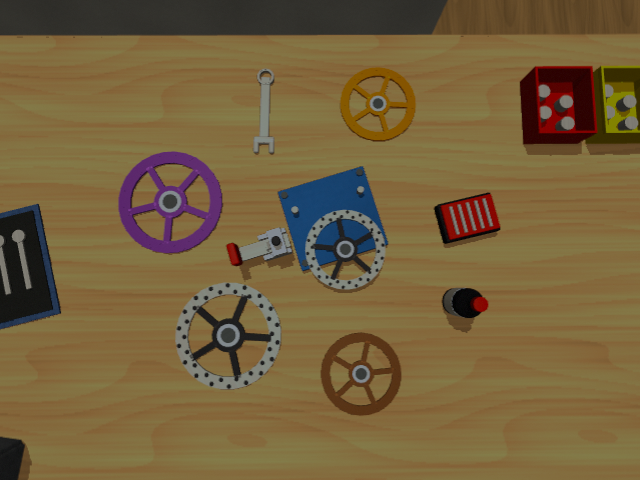

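The top picture shows the ringed disc on the fixture at (345,250), the pins at (295,211) and (360,190), and the red tab at (234,254). The bigger silver disc at (228,335) is a look-alike. I'll measure these next.

```bash
cat > h.py <<'E'
import numpy as np,cv2
from bench import r
def K(c):
    f=240/np.tan(np.radians(c['vertical_fov']/2));return f
def ray(c,uv):
    f=K(c);d=np.array([(uv[0]-c['cx'])/f,(uv[1]-c['cy'])/f]);s=d.copy()
    for _ in range(20): s=d/(1+c['k1']*(s@s))
    return np.array([s[0],s[1],1.])
def cam(n,obs=None):
    c=r.get_calibration(n)
    if n=='wrist':
        T=np.eye(4);T[:3,:3]=cv2.Rodrigues(np.array(obs['orientation']))[0];T[:3,3]=obs['tcp_pos']
        T=T@c['T_tool_cam'];return c,T[:3,:3],T[:3,3]
    R=np.array(c['R']);t=np.array(c['t']);return c,R.T,-R.T@t
def atz(n,uv,z,obs=None):
    c,R,o=cam(n,obs);d=R@ray(c,uv);return o+d*(z-o[2])/d[2]
def proj(n,X,obs=None):
    c,R,o=cam(n,obs);p=R.T@(np.array(X)-o);s=p[:2]/p[2];s=s*(1+c['k1']*(s@s));return K(c)*s+[c['cx'],c['cy']]
E
python3 - <<'E'
from h import *
for n in('top','scene'):
    p,d=r.grab_frame(n)
    for l in('disc_center','slide_tab','fixture','stop_pin'):
        for m in r.masks_of(l,n)[:6]:
            px=m['pixels'];z={'disc_center':.02,'slide_tab':.06,'fixture':.016,'stop_pin':.074}[l]
            ys,xs=np.nonzero(px)
            print(n,l,round(m['p'],2),m['at'],px.sum(),atz(n,(xs.mean(),ys.mean()),z).round(4))
            if l=='disc_center':
                C=max(cv2.findContours(px.astype(np.uint8),0,1)[0],key=len)[:,0]
                P=np.array([atz(n,q,z)[:2] for q in C]);A=np.c_[2*P,np.ones(len(P))];s=np.linalg.lstsq(A,(P**2).sum(1),rcond=None)[0]
                print('   circle',s[:2].round(4),np.sqrt(s[2]+s[:2]@s[:2]).round(4))
print('pins top',atz('top',(295,211),.034),atz('top',(360,190),.034))
print('pins scene',atz('scene',(369,244),.034),atz('scene',(348,302),.034))
E
python3 - <<'E'
import cv2
a=cv2.imread('pics/top0.png')[150:300,210:410];cv2.imwrite('pics/topc.png',cv2.resize(a,(800,600),interpolation=2))
a=cv2.imread('pics/scene0.png')[160:335,240:415];cv2.imwrite('pics/scenec.png',cv2.resize(a,(600,600),interpolation=2))
E
```

```text
top disc_center 0.94 [227.3, 333.5] 5602 [0.3991 0.1157 0.02  ]
   circle [0.4009 0.1151] 0.089
top disc_center 0.89 [363.4, 375.6] 3195 [ 0.3327 -0.1108  0.02  ]
   circle [ 0.3341 -0.1104] 0.0676
top disc_center 0.72 [343.0, 248.5] 3060 [ 0.5452 -0.0874  0.02  ]
   circle [ 0.546 -0.087] 0.0689
top disc_center 0.66 [168.3, 204.6] 5009 [0.6317 0.2204 0.02  ]
   circle [0.6326 0.2193] 0.0892
top disc_center 0.63 [377.1, 104.4] 3002 [ 0.8085 -0.1505  0.02  ]
   circle [ 0.8092 -0.1501] 0.0688
top slide_tab 0.71 [247.3, 251.0] 786 [0.5415 0.0716 0.06  ]
top slide_tab 0.27 [466.8, 304.2] 1082 [ 0.4533 -0.2798  0.06  ]
top fixture 0.58 [317.0, 217.7] 6697 [ 0.6    -0.0359  0.016 ]
top fixture 0.52 [246.7, 250.4] 766 [0.5449 0.0775 0.016 ]
top stop_pin 0.49 [272.6, 237.5] 73 [0.5566 0.0295 0.074 ]
top stop_pin 0.27 [461.8, 300.6] 1090 [ 0.4536 -0.2749  0.074 ]
scene disc_center 0.91 [441.1, 185.2] 3831 [0.6438 0.2017 0.02  ]
   circle [0.6406 0.2064] 0.0909
scene disc_center 0.89 [303.7, 165.9] 3742 [0.4131 0.0979 0.02  ]
   circle [0.4097 0.103 ] 0.0915
scene disc_center 0.81 [199.5, 224.6] 2423 [ 0.3464 -0.1261  0.02  ]
   circle [ 0.3443 -0.1232] 0.068
scene disc_center 0.69 [347.6, 274.1] 7657 [ 0.6064 -0.0498  0.02  ]
   circle [ 0.5744 -0.0247] 0.1148
scene disc_center 0.64 [430.7, 385.7] 4629 [ 0.8191 -0.1645  0.02  ]
   circle [ 0.8176 -0.1617] 0.068
scene disc_center 0.56 [302.3, 267.1] 3105 [ 0.5491 -0.0918  0.02  ]
   circle [ 0.5472 -0.0893] 0.0696
scene slide_tab 0.96 [355.0, 189.7] 860 [0.5506 0.0623 0.06  ]
pins top [ 0.61125268 -0.00148759  0.034     ] [ 0.64727919 -0.11454193  0.034     ]
pins scene [ 0.6172533  -0.00174967  0.034     ] [ 0.64963612 -0.115388    0.034     ]
```

View pics/topc.png

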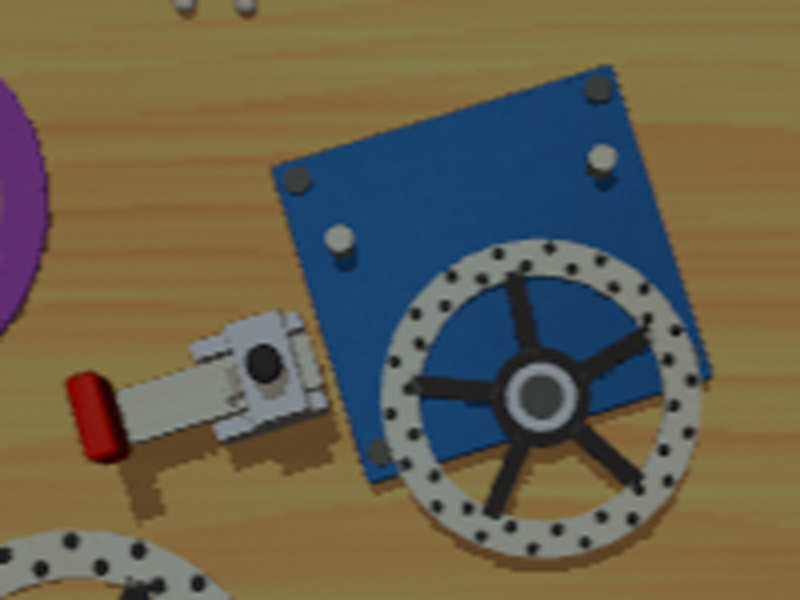

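View pics/scenec.png

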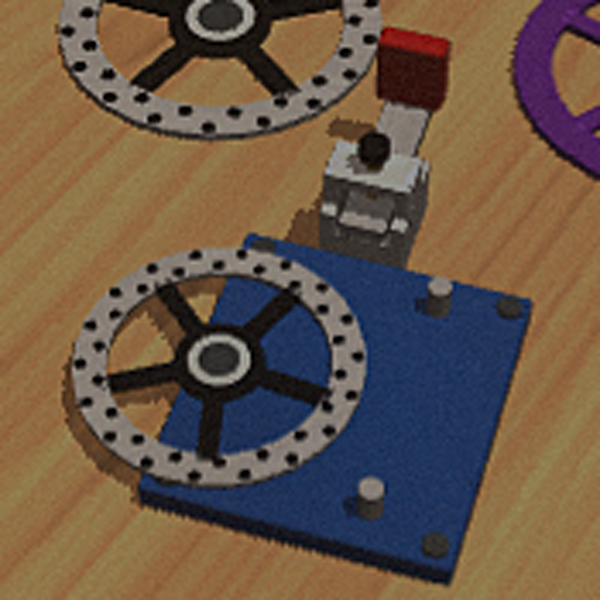

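```bash
python3 - <<'E'
from h import *
from scipy.optimize import least_squares
L=[(90,80,16),(90,-80,16),(-58,80,16),(-58,-80,16),(47,60,34),(47,-60,34)]
top=np.array([(272,168),(610,66),(370,484),(711,378),(340,238),(602,157)])/4+[210,150]-.4
sc=np.array([(531,298),(450,571),(250,236),(143,488),(440,286),(371,488)])*175/600+[240,160]-.35
def W(p,f): 
    c,s=np.cos(p[2]),np.sin(p[2]);return np.array([p[0]+c*f[0]-s*f[1],p[1]+s*f[0]+c*f[1],f[2]])
for sets in(('top',),('scene',),('top','scene')):
    def res(p):
        e=[]
        for n,U in(('top',top),('scene',sc)):
            if n in sets: e+=[proj(n,W(p,np.array(f)/1e3))-u for f,u in zip(L,U)]
        return np.ravel(e)
    s=least_squares(res,[.59,-.07,.3]);p=s.x;print(sets,p.round(4),np.abs(s.fun).max().round(2))
    R=np.array([[np.cos(p[2]),-np.sin(p[2])],[np.sin(p[2]),np.cos(p[2])]])
    for D in([.546,-.087],[.5472,-.0893]): print('disc in fixture',(R.T@(np.array(D)-p[:2])).round(4))
    print('tab pix',proj('top',W(p,(0,.15,.075))),)
E
```

```text
('top',) [ 0.5866 -0.0713  0.292 ] 1.09
disc in fixture [-0.0434 -0.0034]
disc in fixture [-0.043  -0.0059]
tab pix [248.48601909 248.57982562]
('scene',) [ 0.5879 -0.072   0.2978] 1.74
disc in fixture [-0.0444 -0.0021]
disc in fixture [-0.044  -0.0047]
tab pix [249.07624169 248.34066027]
('top', 'scene') [ 0.5873 -0.0715  0.2951] 1.98
disc in fixture [-0.044  -0.0028]
disc in fixture [-0.0435 -0.0053]
tab pix [248.74759101 248.4665992 ]
```

```bash
python3 -m handwheel '[[[0.025,-0.0345,0,0,0,0,0.06],[0.025,-0.0345,0,0,0,0,0.06],[0.025,-0.0345,0,0,0,0,0.06],[0.025,-0.0345,0,0,0,0,0.06],[0.025,-0.0345,0,0,0,0,0.06],[0.025,-0.0345,0,0,0,0,0.06],[0.025,-0.0345,0,0,0,0,0.06],[0.025,-0.0345,0,0,0,0,0.06],[0.025,-0.0345,0,0,0,0,0.06],[0.025,-0.0345,0,0,0,0,0.06]]]' 30
python3 -m handwheel '[[[0,-0.04,0,0,0,0.059,0.06],[0,-0.04,0,0,0,0.059,0.06],[0,-0.04,0,0,0,0.059,0.06],[0,-0.04,0,0,0,0.059,0.06],[0,-0.04,0,0,0,0.059,0.06],[0,-0.04,0,0,0,0.059,0.06],[0,-0.04,0,0,0,0.059,0.06],[0,-0.04,0,0,0,0.059,0.06],[0,-0.04,0,0,0,0.059,0.06],[0,-0.04,0,0,0,0.059,0.06]]]'
python3 -c "
from h import *
o=r.get_obs();print(o['joints'],o['clock'])"
```

```text
clock: 1.43
tcp_pos: [0.4441, 0.3059, 0.3043]
orientation: [0.467, 3.106, 0.001]
contact_force: [0.7, -0.0, 0.4]
grip_width: 0.0602
clock: 2.27
tcp_pos: [0.4428, -0.0942, 0.3044]
orientation: [-0.46, 3.106, 0.0]
contact_force: [1.1, 0.3, -0.3]
grip_width: 0.0599
[-0.30921562  0.09885392  0.41257971  2.08548025 -0.04882487  0.96483833
  1.99435932] 2.2667
```

```bash
python3 - <<'E'
from h import *
o=r.get_obs();p,d=r.grab_frame('wrist')
for m in r.masks_of('disc_center','wrist')[:4]:
    C=max(cv2.findContours(m['pixels'].astype(np.uint8),0,1)[0],key=len)[:,0]
    P=np.array([atz('wrist',q,.02,o)[:2] for q in C]);A=np.c_[2*P,np.ones(len(P))];s=np.linalg.lstsq(A,(P**2).sum(1),rcond=None)[0]
    print(m['p'],m['at'],s[:2].round(4),np.sqrt(s[2]+s[:2]@s[:2]).round(4))
    p=p.copy()
t=.2935;c,s=np.cos(t),np.sin(t)
for f in[(90,80,16),(90,-80,16),(-58,80,16),(-58,-80,16),(47,60,34),(47,-60,34)]:
    q=np.array(f)/1e3;X=[.587+c*q[0]-s*q[1],-.0715+s*q[0]+c*q[1],q[2]]
    u=proj('wrist',X,o);cv2.drawMarker(p,tuple(int(v) for v in u),(0,255,0),0,12,1)
cv2.imwrite('pics/w1.png',p[:,:,::-1])
E
```

```text
0.9 [540.6, 200.4] [0.3975 0.107 ] 0.0873
0.86 [330.8, 67.6] [ 0.3413 -0.1096] 0.0582
0.75 [553.5, 380.3] [0.6041 0.2128] 0.0669
0.7 [293.8, 287.0] [ 0.5448 -0.0855] 0.0683
```

View pics/w1.png

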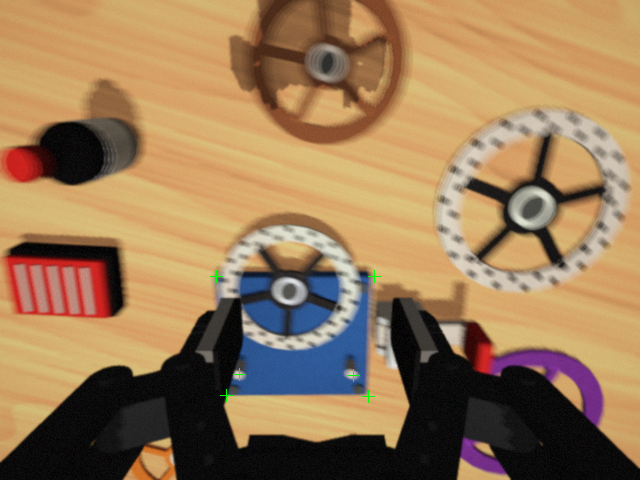

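```bash
python3 -m handwheel '[[[0.01,-0.013,-0.03,0,0,0,0.06],[0,0,-0.04,0,0,0,0.06],[0,0,-0.04,0,0,0,0.06],[0,0,-0.04,0,0,0,0.06],[0,0,-0.03,0,0,0,0.06],[0,0,0,0,0,0,0.06],[0,0,0,0,0,0,0.06]]]'
```

```text
clock: 2.95
tcp_pos: [0.4525, -0.1051, 0.1233]
orientation: [0.455, -3.105, -0.001]
contact_force: [0.2, 0.0, -0.4]
grip_width: 0.06
```

```bash
python3 -m handwheel '[[[0.002,-0.008,-0.02,0,0,0,0.06],[0,0,-0.01,0,0,0,0.06],[0,0,0,0,0,0,0.06],[0,0,0,0,0,0,0.06]]]'
python3 - <<'E'
from h import *
o=r.get_obs();p,d=r.grab_frame('scene');cv2.imwrite('pics/s2.png',cv2.resize(p[160:360,180:420,::-1],(720,600)))
t=.2935;c,s=np.cos(t),np.sin(t);v=o['tcp_pos'][:2]-[.587,-.0715];print(o['tcp_pos'],v@[c,s],v@[-s,c])
p,d=r.grab_frame('wrist');cv2.imwrite('pics/w2.png',p[:,:,::-1])
E
```

```text
clock: 3.28
tcp_pos: [0.4557, -0.1131, 0.0951]
orientation: [-0.455, 3.107, 0.0]
contact_force: [0.3, 0.1, 0.5]
grip_width: 0.0602
[ 0.45567951 -0.11311403  0.0950646 ] -0.1377439675666255 -0.0018429080632696865
```

View pics/s2.png

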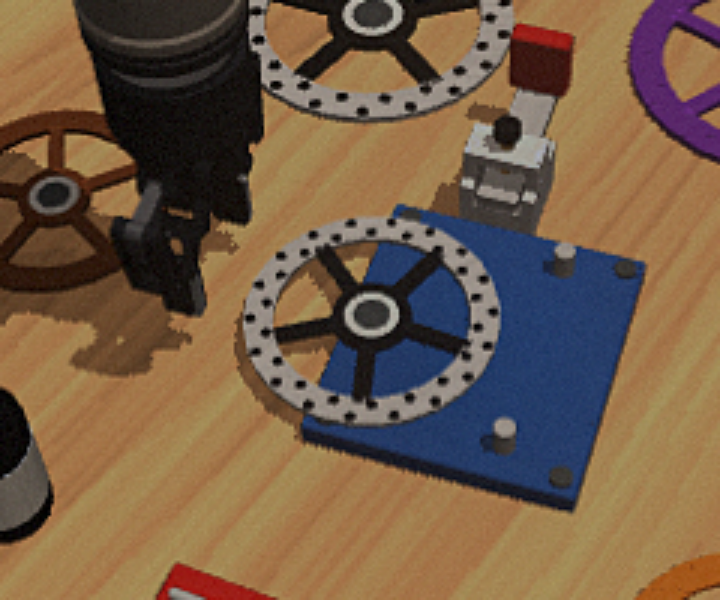

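View pics/w2.png

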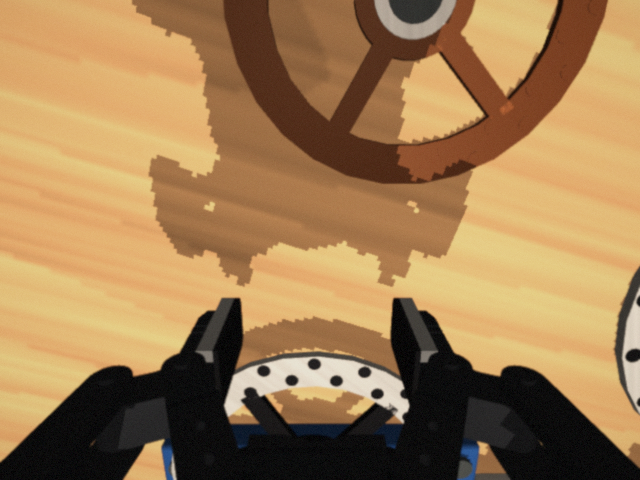

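```bash
python3 -m handwheel '[[[0,0,-0.01,0,0,0,0.06],[0,0,0,0,0,0,0.06],[0,0,-0.003,0,0,0,0.06],[0,0,0,0,0,0,0.06],[0,0,0,0,0,0,0.06]]]'
python3 - <<'E'
from h import *
o=r.get_obs();p,d=r.grab_frame('scene');cv2.imwrite('pics/s3.png',cv2.resize(p[200:300,200:320,::-1],(720,600)))
c,R,t=cam('scene')
# points of the scene near the fingers, lowest heights
P=[]
for v in range(215,290):
    for u in range(205,262):
        if d[v,u]>0 and p[v,u].max()<60:
            X=t+R@(ray(c,(u,v))*d[v,u])
            if X[2]<.08: P.append([u,v,*X])
P=np.array(P);s=np.linalg.norm(P[:,2:4]-o['tcp_pos'][:2],axis=1)<.055;P=P[s];print(o['tcp_pos'],len(P));print(P[np.argsort(P[:,4])][:20].round(4))
E
```

```text
clock: 3.8
tcp_pos: [0.455, -0.1133, 0.0807]
orientation: [0.456, -3.108, -0.0]
contact_force: [0.3, -0.1, -0.0]
grip_width: 0.0598
[ 0.45502483 -0.11326931  0.08073852] 408
[[ 2.380e+02  2.490e+02  4.243e-01 -1.128e-01 -0.000e+00]
 [ 2.370e+02  2.460e+02  4.188e-01 -1.090e-01  4.000e-04]
 [ 2.580e+02  2.390e+02  4.466e-01 -8.360e-02  1.280e-02]
 [ 2.530e+02  2.380e+02  4.384e-01 -8.690e-02  1.320e-02]
 [ 2.550e+02  2.380e+02  4.414e-01 -8.510e-02  1.350e-02]
 [ 2.570e+02  2.390e+02  4.458e-01 -8.510e-02  1.380e-02]
 [ 2.590e+02  2.390e+02  4.488e-01 -8.330e-02  1.410e-02]
 [ 2.570e+02  2.380e+02  4.448e-01 -8.370e-02  1.440e-02]
 [ 2.450e+02  2.690e+02  4.698e-01 -1.461e-01  1.480e-02]
 [ 2.530e+02  2.370e+02  4.381e-01 -8.630e-02  1.510e-02]
 [ 2.540e+02  2.380e+02  4.409e-01 -8.700e-02  1.510e-02]
 [ 2.560e+02  2.380e+02  4.443e-01 -8.560e-02  1.590e-02]
 [ 2.580e+02  2.380e+02  4.472e-01 -8.370e-02  1.600e-02]
 [ 2.560e+02  2.370e+02  4.434e-01 -8.430e-02  1.670e-02]
 [ 2.520e+02  2.360e+02  4.363e-01 -8.650e-02  1.680e-02]
 [ 2.610e+02  2.390e+02  4.533e-01 -8.300e-02  1.680e-02]
 [ 2.520e+02  2.370e+02  4.378e-01 -8.830e-02  1.690e-02]
 [ 2.610e+02  2.380e+02  4.520e-01 -8.140e-02  1.700e-02]
 [ 2.600e+02  2.380e+02  4.507e-01 -8.240e-02  1.710e-02]
 [ 2.470e+02  2.690e+02  4.739e-01 -1.454e-01  1.720e-02]]
```

View pics/s3.png

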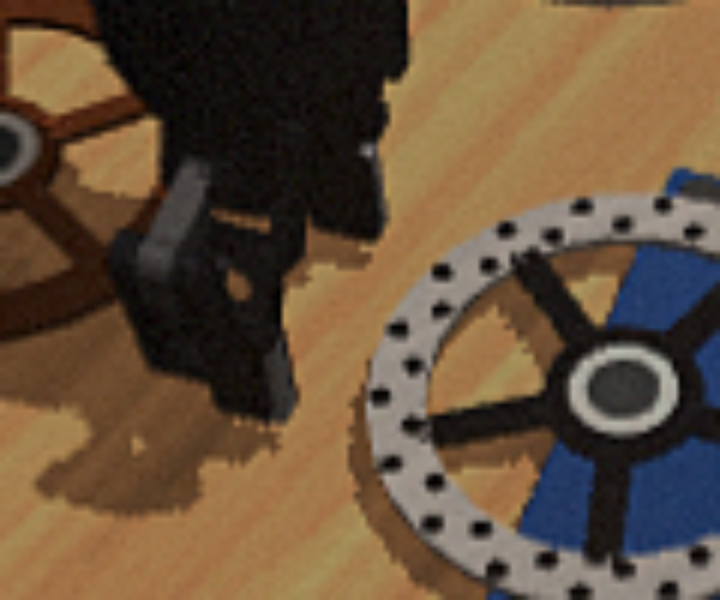

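```bash
python3 -m handwheel '[[[-0.0003,0.001,-0.005,0,0,0,0.06],[0,0,0,0,0,0,0.06],[0.0077,0.0023,0,0,0,0,0.06],[0.0077,0.0023,0,0,0,0,0.06],[0.0048,0.00145,0,0,0,0,0.06],[0.0048,0.00145,0,0,0,0,0.06],[0.0038,0.00116,0,0,0,0,0.06],[0.0038,0.00116,0,0,0,0,0.06],[0.0038,0.00116,0,0,0,0,0.06],[0.0038,0.00116,0,0,0,0,0.06]]]'
python3 -m handwheel '[[[0.0038,0.00116,0,0,0,0,0.06],[0.0038,0.00116,0,0,0,0,0.06],[0.0038,0.00116,0,0,0,0,0.06],[0.0029,0.00087,0,0,0,0,0.06],[0,0,0,0,0,0,0.06]]]'
python3 - <<'E'
from h import *
o=r.get_obs();p,d=r.grab_frame('scene');cv2.imwrite('pics/s4.png',cv2.resize(p[180:340,220:412,::-1],(720,600)))
t=.2935;c,s=np.cos(t),np.sin(t);v=o['tcp_pos'][:2]-[.587,-.0715];print(o['tcp_pos'],v@[c,s],v@[-s,c])
E
```

```text
clock: 4.68
tcp_pos: [0.4952, -0.1001, 0.0759]
orientation: [0.456, -3.108, -0.0]
contact_force: [-1.5, -0.4, 0.5]
grip_width: 0.0602
clock: 5.1
tcp_pos: [0.5103, -0.0955, 0.076]
orientation: [-0.457, 3.107, -0.0]
contact_force: [-1.1, -0.6, 0.1]
grip_width: 0.0599
[ 0.51033626 -0.09546277  0.07595953] -0.08031792051964064 -0.0007589047164073427
```

View pics/s4.png

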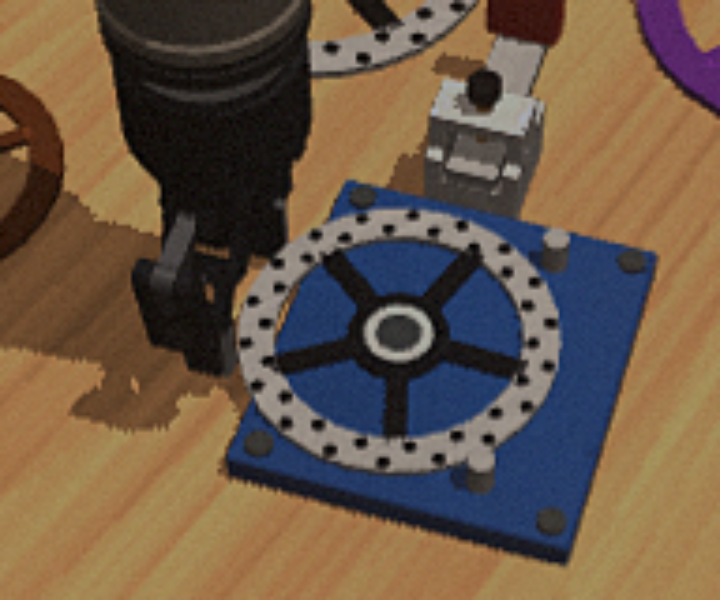

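The disc has slid to within a few mm of the pins, near (480,460) and (555,250) in the crop. I'll go the rest in small steps and watch the force.

```bash
python3 -m handwheel '[[[0.00096,0.00029,0,0,0,0,0.06],[0.00096,0.00029,0,0,0,0,0.06],[0.00096,0.00029,0,0,0,0,0.06],[0.00096,0.00029,0,0,0,0,0.06],[0,0,0,0,0,0,0.06]]]'
python3 -m handwheel '[[[0.00096,0.00029,0,0,0,0,0.06],[0,0,0,0,0,0,0.06]]]'
python3 -m handwheel '[[[0.00096,0.00029,0,0,0,0,0.06],[0,0,0,0,0,0,0.06]]]'
```

```text
clock: 5.57
tcp_pos: [0.5133, -0.0946, 0.0759]
orientation: [0.456, -3.108, -0.0]
contact_force: [-1.8, -0.5, 0.3]
grip_width: 0.06
clock: 5.73
tcp_pos: [0.5143, -0.0943, 0.0759]
orientation: [-0.456, 3.108, 0.0]
contact_force: [-1.3, -0.2, 0.9]
grip_width: 0.0597
clock: 5.9
tcp_pos: [0.5153, -0.094, 0.0759]
orientation: [-0.456, 3.108, -0.0]
contact_force: [-1.0, 0.5, -0.4]
grip_width: 0.0602
```

```bash
for i in 1 2; do :; done; python3 -m handwheel '[[[0.00096,0.00029,0,0,0,0,0.06],[0,0,0,0,0,0,0.06]]]' | grep -E 'tcp|force'
python3 -m handwheel '[[[0.00096,0.00029,0,0,0,0,0.06],[0,0,0,0,0,0,0.06]]]'| grep -E 'tcp|force'
```

```text
tcp_pos: [0.5163, -0.0937, 0.0759]
contact_force: [-0.7, 0.5, -0.3]
tcp_pos: [0.5167, -0.0935, 0.0758]
contact_force: [-1.7, -0.8, 1.1]
```

```bash
python3 - <<'E'
from h import *
p,d=r.grab_frame('scene');cv2.imwrite('pics/s5.png',cv2.resize(p[180:340,220:412,::-1],(720,600),interpolation=cv2.INTER_CUBIC))
E
```

```text
(no output)
```

View pics/s5.png

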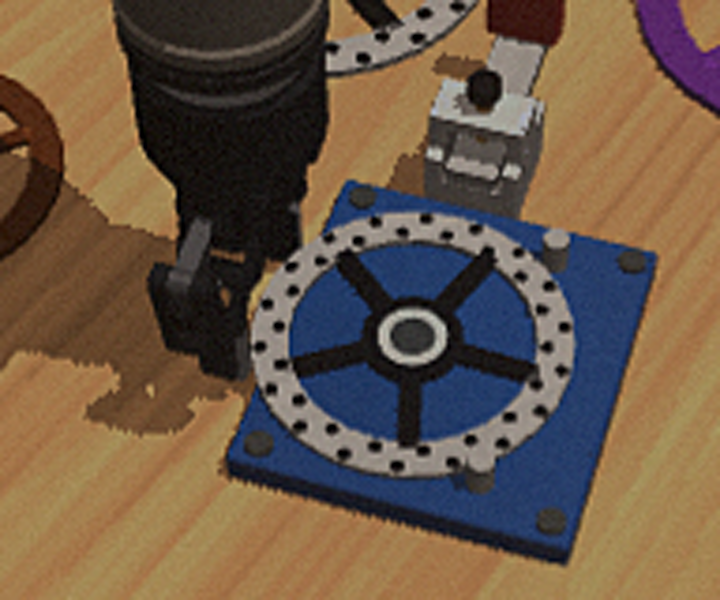

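```bash
python3 -m handwheel '[[[0.00096,0.00029,0,0,0,0,0.06],[0,0,0,0,0,0,0.06]]]' | grep -E 'tcp|force'
python3 -m handwheel '[[[0.00096,0.00029,0,0,0,0,0.06],[0,0,0,0,0,0,0.06]]]'| grep -E 'tcp|force'
```

```text
tcp_pos: [0.5171, -0.0933, 0.0757]
contact_force: [-5.3, -0.5, 2.4]
tcp_pos: [0.5174, -0.0932, 0.0756]
contact_force: [-6.4, -0.2, 4.4]
```

```bash
python3 -m handwheel '[[[0.00096,0.00029,0,0,0,0,0.06],[0,0,0,0,0,0,0.06]]]'| grep -E 'tcp|force'
python3 -m handwheel '[[[-0.003,-0.0009,0,0,0,0,0.06],[-0.0057,-0.0017,0,0,0,0,0.06],[-0.0096,-0.0029,0,0,0,0,0.06],[-0.0096,-0.0029,0,0,0,0,0.06],[-0.0096,-0.0029,0,0,0,0,0.06],[0,0,0.02,0,0,0,0.06],[0,0,0.04,0,0,0,0.04],[0,0,0.04,0,0,0,0.02],[0,0,0.04,0,0,0,0.0],[0,0,0,0,0,0,0]]]'
python3 - <<'E'
from h import *
o=r.get_obs()
from scipy.optimize import least_squares
p,d=r.grab_frame('scene');cv2.imwrite('pics/s6.png',cv2.resize(p[160:335,240:415,::-1],(600,600),interpolation=cv2.INTER_CUBIC))
p,d=r.grab_frame('top');cv2.imwrite('pics/t6.png',cv2.resize(p[150:300,210:410,::-1],(800,600),interpolation=cv2.INTER_CUBIC))
E
```

```text
tcp_pos: [0.5177, -0.0931, 0.0755]
contact_force: [-7.8, -1.0, 4.8]
clock: 7.62
tcp_pos: [0.4852, -0.1052, 0.2224]
orientation: [-0.452, 3.097, -0.002]
contact_force: [1.7, -0.1, 0.7]
grip_width: 0.0119
```

View pics/s6.png

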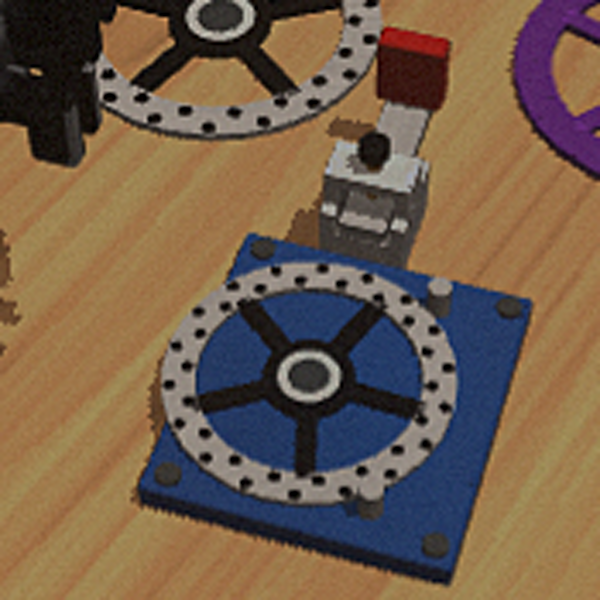

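View pics/t6.png

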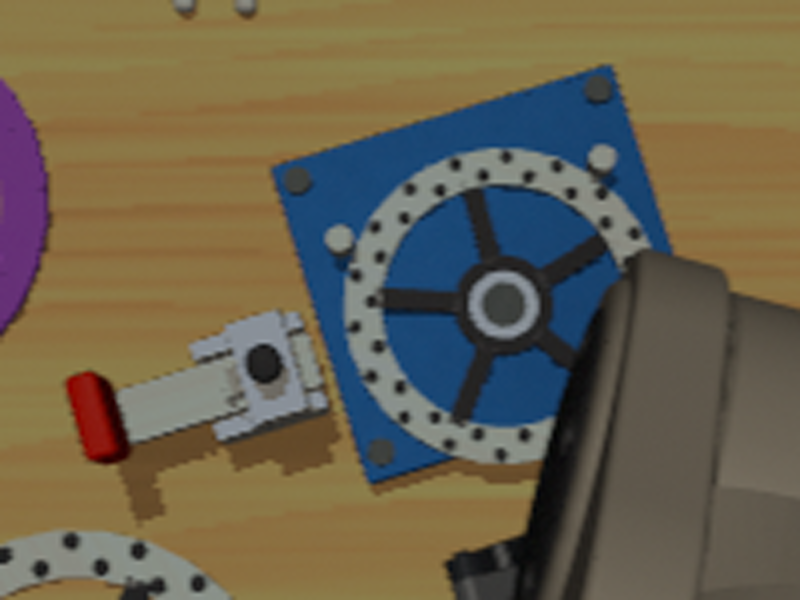

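```bash
python3 - <<'E'
from h import *
t=.2935;c,s=np.cos(t),np.sin(t)
def F(X,o): v=X[:2]-np.array(o);return (np.array([v@[c,s],v@[-s,c]])*1e3).round(1)
g=lambda q:np.array(q)/4+[210,150]-.4
h=lambda q:np.array(q)*175/600+[240,160]-.35
for n,q,o in(('top',g((503,303)),(.5866,-.0713)),('scene',h((308,376)),(.5879,-.072))):
    for z in(.018,.022): print(n,z,F(atz(n,q,z),o))
for q in((67,381),(101,461),(92,371),(116,460)): print('tab top',F(atz('top',g(q),.075),(.5866,-.0713)))
for q in((385,28),(448,40),(381,46),(446,54),(376,92),(440,108)): print('tab sc',[F(atz('scene',h(q),z),(.5879,-.072)) for z in(.075,.033)])
E
```

```text
top 0.018 [ 1.1 -0.7]
top 0.022 [ 0.6 -0.3]
scene 0.018 [-1.8  1.6]
scene 0.022 [-0.9 -1.2]
tab top [ 16.7 182.5]
tab top [-18.4 178.4]
tab top [ 17.6 171.7]
tab top [-19.8 172.6]
tab sc [array([-16.8, 182.1]), array([-27.5, 225.1])]
tab sc [array([ 16. , 183.1]), array([  7.4, 226.2])]
tab sc [array([-15.2, 168.9]), array([-25.8, 211. ])]
tab sc [array([ 17.6, 173. ]), array([  9. , 215.5])]
tab sc [array([ -8.7, 136.9]), array([-18.9, 177. ])]
tab sc [array([ 24.2, 135.7]), array([ 16.1, 175.7])]
```

```bash
python3 -m handwheel '[[[0.0028,0.0172,0,0,0,-0.112,0],[0.0028,0.0172,0,0,0,-0.112,0],[0.0028,0.0172,0,0,0,-0.112,0],[0.0028,0.0172,0,0,0,-0.112,0],[0.0028,0.0172,0,0,0,-0.112,0],[0.0028,0.0172,0,0,0,-0.112,0],[0.0028,0.0172,0,0,0,-0.112,0],[0.0028,0.0172,0,0,0,-0.112,0],[0.0028,0.0172,0,0,0,-0.112,0],[0.0028,0.0172,0,0,0,-0.112,0]]]' >/dev/null
python3 -m handwheel '[[[0.0028,0.0172,0,0,0,-0.112,0],[0.0028,0.0172,0,0,0,-0.112,0],[0.0028,0.0172,0,0,0,-0.112,0],[0.0028,0.0172,0,0,0,-0.112,0],[0,0,0,0,0,0,0],[0,0,0,0,0,0,0],[0,0,0,0,0,0,0]]]'
python3 - <<'E'
from h import *
o=r.get_obs();p,d=r.grab_frame('wrist');cv2.imwrite('pics/w7.png',p[:,:,::-1])
t=.2935;c,s=np.cos(t),np.sin(t);v=o['tcp_pos'][:2]-[.5873,-.0715];print(o['tcp_pos'],v@[c,s],v@[-s,c])
R=cv2.Rodrigues(o['orientation'])[0];print('tool x angle',np.degrees(np.arctan2(R[1,0],R[0,0])),'want',90+np.degrees(t),'z',R[:,2],o['joints'])
E
```

```text
clock: 9.13
tcp_pos: [0.5208, 0.1356, 0.2148]
orientation: [-1.87, -2.524, 0.004]
contact_force: [-0.2, -0.4, -1.4]
grip_width: -0.0001
[0.52077526 0.13560232 0.21484212] -0.003764361534238367 0.2174919374795018
tool x angle 106.920997645333 want 106.81631128708966 z [-0.00185627 -0.0015719  -0.99999704] [-0.93741332  0.44388053  0.72763161  2.00218698 -0.3922582   0.83987485
  0.30540363]
```

View pics/w7.png

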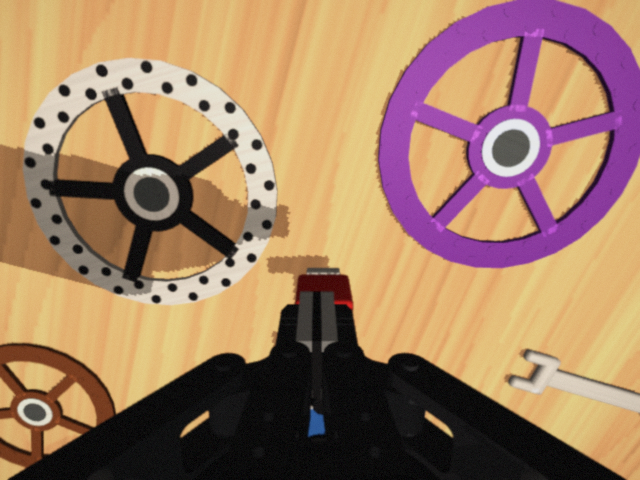

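```bash
python3 -m handwheel '[[[0.0038,0.0011,-0.03,0,0,0,0],[0,0,-0.04,0,0,0,0],[0,0,-0.03,0,0,0,0],[0,0,0,0,0,0,0],[0,0,0,0,0,0,0]]]'
python3 - <<'E'
from h import *
o=r.get_obs();p,d=r.grab_frame('scene');cv2.imwrite('pics/s8.png',cv2.resize(p[100:300,240:440,::-1],(600,600),interpolation=cv2.INTER_CUBIC))
t=.2935;c,s=np.cos(t),np.sin(t);v=o['tcp_pos'][:2]-[.5873,-.0715];print(o['tcp_pos'],v@[c,s],v@[-s,c])
E
```

```text
clock: 9.6
tcp_pos: [0.5246, 0.1363, 0.1153]
orientation: [-1.873, -2.52, 0.005]
contact_force: [1.0, 0.5, 0.6]
grip_width: -0.0
[0.52459496 0.13625934 0.11527669] 8.208049770141886e-05 0.21701580157215228
```

View pics/s8.png

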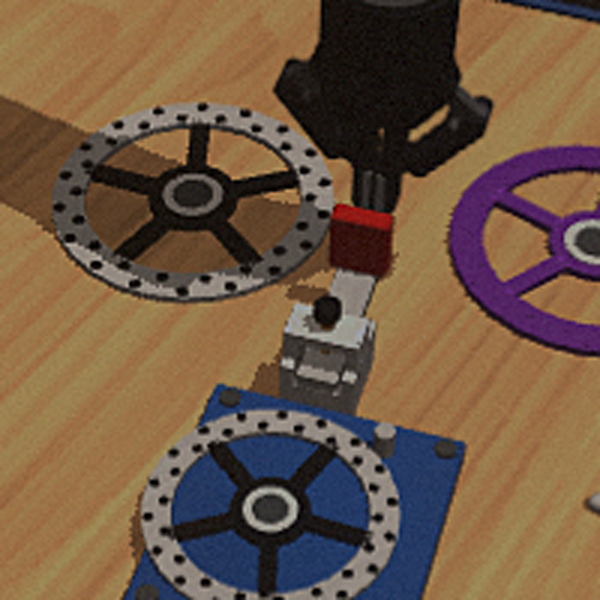

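```bash
python3 -m handwheel '[[[0.0023,-0.0077,0,0,0,0,0],[0.0023,-0.0077,0,0,0,0,0],[0.0023,-0.0077,0,0,0,0,0],[0.0012,-0.0038,0,0,0,0,0],[0.0012,-0.0038,0,0,0,0,0],[0.0012,-0.0038,0,0,0,0,0],[0.0012,-0.0038,0,0,0,0,0],[0,0,0,0,0,0,0]]]'
python3 -m handwheel '[[[0.0012,-0.0038,0,0,0,0,0],[0.0012,-0.0038,0,0,0,0,0],[0.0012,-0.0038,0,0,0,0,0],[0.0012,-0.0038,0,0,0,0,0],[0.0012,-0.0038,0,0,0,0,0],[0,0,0,0,0,0,0]]]'
python3 - <<'E'
from h import *
o=r.get_obs()
t=.2935;c,s=np.cos(t),np.sin(t);v=o['tcp_pos'][:2]-[.5873,-.0715];f=o['contact_force'];print(v@[c,s],v@[-s,c],f[:2]@[c,s],f[:2]@[-s,c])
E
```

```text
clock: 10.32
tcp_pos: [0.5377, 0.0998, 0.1163]
orientation: [1.872, 2.523, 0.002]
contact_force: [0.0, 3.3, 2.2]
grip_width: -0.0001
clock: 10.82
tcp_pos: [0.5435, 0.0798, 0.1159]
orientation: [1.873, 2.521, 0.0]
contact_force: [-0.5, 4.9, 0.7]
grip_width: -0.0003
0.001812448908347955 0.15754430096474306 0.9560896810099239 4.786303446787534
```

```bash
python3 -m handwheel '[[[0.0006,-0.0029,0,0,0,0,0],[0.0006,-0.0029,0,0,0,0,0],[0,0,0,0,0,0,0]]]'|grep -E 'tcp|force'
for i in 1; do :; done; python3 -m handwheel '[[[0.0005,-0.0019,0,0,0,0,0],[0,0,0,0,0,0,0]]]'|grep -E 'tcp|force'
python3 -m handwheel '[[[0.0005,-0.0019,0,0,0,0,0],[0,0,0,0,0,0,0]]]'|grep -E 'tcp|force'
```

```text
tcp_pos: [0.5448, 0.0748, 0.1159]
contact_force: [1.2, 4.6, 0.8]
tcp_pos: [0.5452, 0.0733, 0.1159]
contact_force: [1.8, 4.6, 0.7]
tcp_pos: [0.5453, 0.073, 0.1159]
contact_force: [-0.2, 8.6, 3.3]
```

```bash
python3 -m handwheel '[[[0.0005,-0.0019,0,0,0,0,0],[0,0,0,0,0,0,0]]]'|grep -E 'tcp|force'
python3 -m handwheel '[[[0.0005,-0.0019,0,0,0,0,0],[0,0,0,0,0,0,0]]]'|grep -E 'tcp|force'
```

```text
tcp_pos: [0.5454, 0.0728, 0.1159]
contact_force: [-1.5, 12.9, 5.5]
tcp_pos: [0.5454, 0.0727, 0.1159]
contact_force: [-3.9, 17.4, 6.9]
```

The slide is hard against its stop: the force climbed from 5 to 17 N and the tool stopped moving. I'll release it now.

```bash
python3 -m handwheel '[[[-0.012,0.0383,0,0,0,0,0],[-0.012,0.0383,0,0,0,0,0],[0,0,0,0,0,0,0],[0,0,0.03,0,0,0,0],[0,0,0.04,0,0,0,0],[0,0,0.04,0,0,0,0],[-0.01,0.038,0.04,0,0,0,0],[-0.01,0.038,0,0,0,0,0],[0,0,0,0,0,0,0],[0,0,0,0,0,0,0]]]'
python3 - <<'E'
from h import *
p,d=r.grab_frame('scene');cv2.imwrite('pics/s9.png',cv2.resize(p[160:335,240:415,::-1],(600,600),interpolation=cv2.INTER_CUBIC))
p,d=r.grab_frame('top');cv2.imwrite('pics/t9.png',cv2.resize(p[150:300,210:410,::-1],(800,600),interpolation=cv2.INTER_CUBIC))
E
```

```text
clock: 12.57
tcp_pos: [0.504, 0.2119, 0.2554]
orientation: [-1.866, -2.527, 0.001]
contact_force: [0.6, -1.6, 0.6]
grip_width: 0.0002
```

View pics/s9.png

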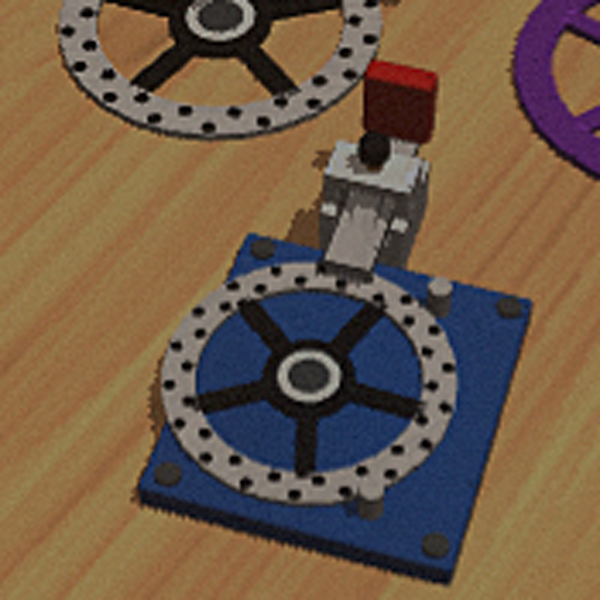

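View pics/t9.png

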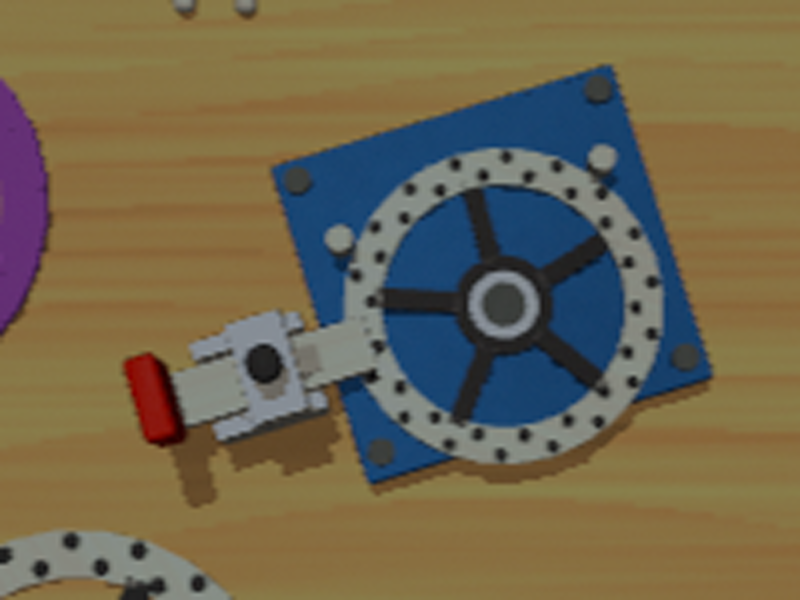

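```bash
python3 - <<'E'
from h import *
print(r.hand_in(), r.get_obs()['clock'])
E
```

```text
the job is handed in; nothing more can be done
the job is handed in; nothing more can be done
```

I pushed the disc home against both stop pins with the two fingertips. Then I pushed the red tab to its stop and pulled away quickly. The slide sprang back by itself and latched in the middle, and I handed the job in at about 12.7 s.

**Disc home:**
- **Force:** the push stalled at about 8 N, and the force ran nearly straight back along the fixture's x. Contact with one pin alone would have pushed strongly sideways, so both pins are loaded.
- **Pictures:** they put the disc's centre within about 2 mm of home, which is as close as I can measure here. The disc had not moved after the slide was worked.

**Slide latched:** the force rose to about 17 N with no further movement, so the slide was at its stop. By my estimate the tab had travelled 42 to 45 mm by then. In the last pictures the tab sits about 26 mm in from its start, matching the 25 mm latch position, and the tongue lies over the rim.

**Finish:** the arm ended clear of everything at about 0.25 m height. The bottle, bit case and wrench were never approached. The last close-up pictures do not show them, so I did not check them again at the end. No checks failed or disagreed beyond the small measuring differences of 1 to 2 mm between cameras.

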